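Mix the cobalt colour: pot in the mixer, selector held at the third click

ROBOT

A 6-joint arm with a two-finger parallel gripper is mounted at the origin on a cart in front of the work surface, level with it; the furniture and walls round the work are solid. World frame = base frame: x ahead of the robot, y to its left, z up, the work surface at z = 0. Lengths are in m, angles in degrees, forces in N, time in s.
With the tool pointing down it reaches from about 0.375 to 0.9 m from the base axis. Payload 3.1 kg.
Tool frame: the origin (TCP) lies between the finger pads; the fingertips stand 11 mm ahead of it and the grasp point (between the pads) lies 8 mm behind it; z points along the fingers, y is the line along which they close (so a half turn about z gives the same grasp; the last joint's range is limited). The gripper opens to 87 mm and grips with 3 to 60 N. Pads are 19 mm wide; open, the fingers measure 117 mm over their backs; the gripper's body (75 mm by 190 mm) begins 51 mm behind the grasp point.
Start: joints at [-73.883, 30.224, 82.088, -0, 67.689, -10.227], TCP at [0.277, -0.56, 0.203] pointing down, gripper open.
Joint ranges: [-176.69, 176.69], [-43.24, 126.21], [12.49, 139.97], [-82, 262], [0, 151.66], [-163.58, 163.58]. Speed limits (degrees/s): [159.86, 159.86, 180, 180, 180, 180].

INTERFACE

Orientations are given as a 3x3 rotation matrix whose columns are the frame's x, y, z axes.
In Python, from rig import bot gives the robot as it stands.
- The arm moves only by the tool apply_moves, never from a script. Its argument "steps" is a list that holds one entry, the list of rows, each a list of 7 numbers: the shift along the tool's x, y, z in cm, then the turn, a rotation vector about the tool's x, y, z in degrees, then the gripper command: -1 is shut, 1 is fully open, values between are in proportion. In form: [[[dx, dy, dz, rx, ry, rz, jaw], ...]]. A call has 1 to 20 rows; each row is the pose to reach, as a shift and turn from the pose commanded when the call began, along the tool's axes at that moment; what a row does not reach only later rows make up. A row lasts 1/8 s, in which the tool goes at most 62.5 mm and 10.7 degrees, less where a joint would pass 70% of its speed; a pose out of reach is approached as far as the arm can. A call with a gripper value outside its range is refused whole. The fingers move at their own pace and stop on an object; the grip force is fixed at half the most. Time passes only in rows, so rows that repeat a pose let the fingers close. It gives the time, the measured TCP pose, the force, the opening and the grip force at its end, in the units of the state.
- bot.read_state(): the state, without advancing time (a new reading comes with each control period).
- bot.capture(name): name is "scene" or "top"; returns the picture (480x640x3 uint8, blue, green, red); there is no depth.
- bot.camera_model(name): a dict with "intrinsics" (3x3 intrinsics, pixels), "k1" (the pictures are not rectified: a ray, as slopes to the right and down, at radius r is drawn at 1 + k1 r^2 times it, then the intrinsics apply), "R" (3x3) and "t" (3): a world point X has camera coordinates R X + t. Camera axes: x right, y down, z forward; pixel columns grow to the right and rows downward; lengths in m; the calibration is good to about 2 mm. A picture is of the moment at which its call begins. camera_model takes no time and is no camera call.
- bot.hand_in(): hands the job in; it is judged then, once.
The state is a dict: "time_s": time; "joint_positions": joint angles; "qvel": joint speeds; "tau": joint torques, N m; "position": TCP position; "tcp_rot": TCP orientation; "force": force on the tool from outside, world axes, zero at the start; "moment": the same for the moment, N m; "opening": opening from 0.0 (shut) to 1.0 (fully open); "grasp_force": force on a finger pad.
Only numpy, scipy, OpenCV 4.12 (cv2) and the standard library are available. Lean on these libraries where they do the work, as an engineer would, in place of code of your own. Each camera call takes 0.05 s, during which the arm holds its last target. There are 200 camera calls.

TASK

Stand the cobalt-blue colour pot (dark blue body, cream cap) upright on the floor of the mixer's round well and let go of it, leaving the other pots where they stand. Then turn the mixer's selector clockwise, click by click, to the third stop after the green rest mark without running on towards the fourth, and hold it there: it springs back if released, so finish with the gripper still holding it at the third stop. Do not turn the selector before the pot is in the well.

Things in the scene. Friction and masses are not known exactly. Their poses are not given: they have to be found in the camera images.
- pot_cobalt: The pot to be mixed: round screw-cap pot with dark cobalt-blue body, 40 mm in diameter up to 42 mm, and cream cap, 35 mm in diameter, top at 50 mm; 0.13 kg, loose, upright. Origin: under its base; its axis is at (0, +1 mm) in its own frame; z up. It may stand in any of four places left of the mixer, among the other three pots.
- pot_flux: Bystander pot: white body 42 mm in diameter, blue cap, 52 mm high. Origin under its base. Leave where it stands.
- pot_black_lacquer: Bystander pot: black body 46 mm in diameter, grey cap, 58 mm high. Origin under its base. Leave where it stands.
- pot_bright_gold: Bystander pot: brown and gold body 34 mm in diameter, black cap, 46 mm high. Origin under its base. Leave where it stands.
- mixer: Blue bench pot mixer, fixed to the surface; place and yaw vary. Housing 110 (x) by 200 (y) by 50 mm high; its front, with vent slots, faces its own -x. Origin: under its centre, z up. The pot well is at its +y end, the selector at its -y end, their axes 104 mm apart, both on the middle line x = 0.
- well (a point): Centre of the well's floor, 26 mm above the surface, at (0, +52 mm) of the mixer. The well is a round hole 52 mm in diameter, 24 mm deep, open at the top with a black rubber rim (top 52 mm above the surface); a pot standing in it sticks out 26 mm above the housing. Axes as the mixer's.
- selector_grip (a point): On the selector's upright turning axis, 76 mm above the surface; turns with it. x: along its bar to the orange pointer end, y: across the bar. Selector: grey disc 46 mm in diameter, top 59 mm above the surface, carrying an upright bar 43 x 14 mm, top at 90 mm: grip it across the 14 mm, from above. The black dial has a green mark (rest) and five white marks, one a stop.
- selector (a joint): Angle in rad, clockwise from above: 0 at rest (pointer on green, 33.75 degrees left of mixer +x); stops at 0.393, 0.785, 1.178 (third; 33.75 degrees right of +x), 1.571, 1.963 (end). A spring always drives it back to 0 (0.10 N m at rest, 0.147 at the third stop); the clicks are a ripple of +-0.06 N m: resistance rises after each stop, falls before the next.
There are look-alikes about, which are no part of the job. Leave any red look-alike of the pot_cobalt alone.

How it is judged (in metres and radians):
On the way, in this order (a step that is already met when the one before it is completed fails the run):
1. the cobalt-blue pot stands upright on the floor of the well, let go (horizontal distance between pot_cobalt and well below 0.01 m and z of pot_cobalt in the frame of well below 0.006 m and angle between pot_cobalt's own z axis and vertical below 0.15 rad and contact force between the fingers and pot_cobalt below 0.1 N), for 0.3 s.
2. the selector is held at the third stop (all of step 1 and value of joint selector between 1.058 and 1.298 rad and contact force between the fingers and selector above 2 N), for 0.3 s.
At the end, for the whole second after the job is handed in: Cobalt pot in the well (within 10 mm of its centre, 6 mm of its floor, tilt under 0.15 rad), not touched; selector at 1.058 to 1.298 rad (third stop +-0.12), under 0.1 rad/s, gripped by the fingers with over 2 N; the other pots within 30 mm of where they stood (all of step 2 and velocity of joint selector between -0.1 and 0.1 rad/s and distance of each of pot_flux, pot_black_lacquer, pot_bright_gold from where it was at the start of the episode below 0.03 m); the arm keeps its last pose, push and grip.
It fails at once if the selector is turned (more than 0.25 rad) while the cobalt-blue pot is not in the well (value of joint selector above 0.25 rad and (horizontal distance between pot_cobalt and well above 0.015 m or z of pot_cobalt in the frame of well above 0.012 m)).
It fails at once if the selector is run on past the third stop towards the fourth (beyond 1.43 rad) (value of joint selector above 1.43 rad).
It fails at once if another pot is moved more than 30 mm or tipped more than 0.5 rad (distance of any of pot_flux, pot_black_lacquer, pot_bright_gold from where it was at the start of the episode above 0.03 m or angle between any of pot_flux, pot_black_lacquer, pot_bright_gold's own z axis and vertical above 0.5 rad).
It also fails if it takes over 42 s, if anything falls off the work surface, if the arm or the gripper's body presses on something with over 40 N, if the wrist force passes 120 N, or if a joint passes its speed limit or range.

## Working session

There is one attempt and no reset: what is moved stays moved. The work goes in short steps, Python scripts to look and compute and a tool call to move; the robot and the scene stay as the last step left them, time stands still between calls to the robot, and variables do not carry over. Pictures are saved under pics/ and viewed, at most 10 in all, crops included, and the job is handed in when it is done.

Besides the shell and the picture viewer there is one more tool, called after ">>>" as name(argument=value, ...), one argument or row to a line, values as JSON. apply_moves: Moves the arm, as the interface text tells. Its arguments: {"type":"object","properties":{"steps":{"type":"array","items":{"type":"array","items":{"type":"array","items":{"type":"number"}}}}},"required":["steps"]}

```bash
mkdir -p pics
python3 - <<'E'
from rig import bot
import cv2,numpy as np
s=bot.read_state();print({k:np.round(v,3).tolist() for k,v in s.items()})
for n in("scene","top"):
    cv2.imwrite(f"pics/{n}0.png",bot.capture(n));m=bot.camera_model(n);print(n,{k:np.round(v,4).tolist() for k,v in m.items()})
E
```

```text
{'time_s': 0.0, 'joint_positions': [-73.882, 30.278, 82.157, 0.0, 67.689, -10.228], 'qvel': [0.042, 0.024, 0.068, 0.029, -0.085, 0.095], 'tau': [0.0, -44.004, -17.66, 0.063, 0.059, -0.0], 'position': [0.277, -0.559, 0.202], 'tcp_rot': [[0.896, 0.444, -0.001], [0.444, -0.896, 0.002], [0.0, -0.002, -1.0]], 'force': [-1.394, 0.637, 0.313], 'moment': [-0.016, 0.005, 0.049], 'grasp_force': 0.0, 'opening': 0.998}
scene {'intrinsics': [[606.2555, 0.0, 322.3927], [0.0, 606.2555, 230.181], [0.0, 0.0, 1.0]], 'k1': -0.1432, 'R': [[-0.7569, -0.6532, 0.0189], [-0.4854, 0.5427, -0.6854], [0.4375, -0.528, -0.7279]], 't': [0.474, 0.2853, 0.9941]}
top {'intrinsics': [[537.3207, 0.0, 318.5904], [0.0, 537.3207, 238.3466], [0.0, 0.0, 1.0]], 'k1': -0.1261, 'R': [[0.0214, -0.9994, -0.0261], [-0.9976, -0.0196, -0.0661], [0.0656, 0.0275, -0.9975]], 't': [0.0807, 0.586, 1.2006]}
```

View pics/scene0.png

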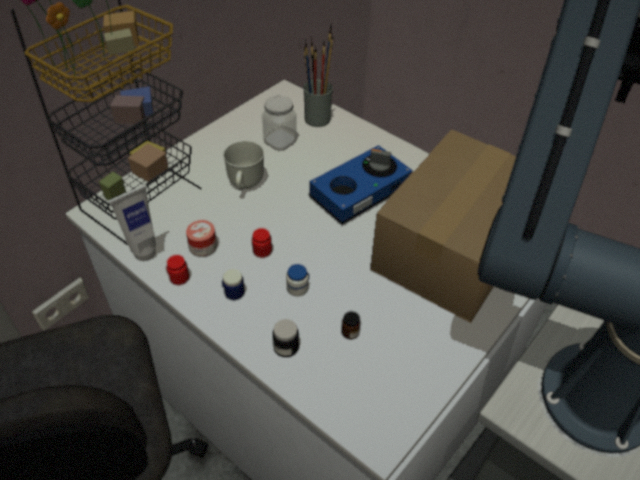

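View pics/top0.png

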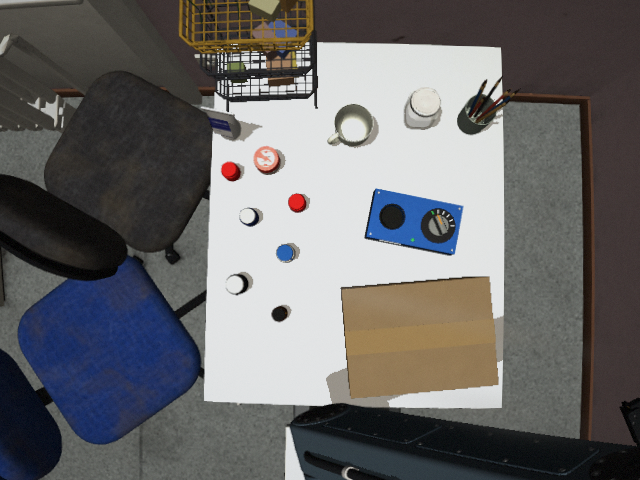

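Candidates for the cobalt pot in the top view:
- (249,216): cream cap on a dark-blue body. This is my choice, seen at (233,284) in the scene view.
- (286,253): white body with a blue cap, so flux.
- (236,284): black body with a grey cap, so lacquer.
- (279,313): gold.
- (231,171) and (297,202): red look-alikes.

The mixer has its well at (392,216) and its selector at (439,224), with a tall box in front of it.

```bash
cat > h.py <<'E'
import numpy as np,cv2
from rig import bot
def ray(n,uv):
    m=bot.camera_model(n);K=np.array(m["intrinsics"]);R=np.array(m["R"]);t=np.array(m["t"])
    d=cv2.undistortPoints(np.float64([[uv]]),K,np.float64([m["k1"],0,0,0]))[0,0]
    return -R.T@t,R.T@np.array([*d,1])
def plane(n,uv,z):
    o,d=ray(n,uv);return o+d*(z-o[2])/d[2]
def tri(a,b):
    (o1,d1),(o2,d2)=ray("scene",a),ray("top",b)
    s=np.linalg.lstsq(np.c_[d1,-d2],o2-o1,rcond=None)[0]
    p,q=o1+s[0]*d1,o2+s[1]*d2
    return (p+q)/2,np.linalg.norm(p-q)
def blob(mask,near,r=60):
    """centroid of the mask's component nearest to a pixel"""
    n,l,st,c=cv2.connectedComponentsWithStats(mask.astype(np.uint8))
    k=[i for i in range(1,n) if st[i,4]>25]
    i=min(k,key=lambda i:np.hypot(*(c[i]-near)));return c[i],st[i],l==i
E
python3 - <<'E'
from h import *
t=cv2.imread("pics/top0.png");s=cv2.imread("pics/scene0.png")
# box top corners
for a,b in[((452,132),(342,288)),((376,217),(350,397)),]: print('box?',tri(a,b))
for uv in[(342,288),(490,277),(498,384),(350,397)]: print('boxtop z.2',plane("top",uv,.2).round(3))
h=cv2.cvtColor(t,cv2.COLOR_BGR2HSV)
blue=(h[...,0]>100)&(h[...,0]<125)&(h[...,1]>140)&(h[...,2]>60)
c,st,m=blob(blue,(415,222));print(c,st)
cn=max(cv2.findContours(m.astype(np.uint8),0,2)[0],key=cv2.contourArea);r=cv2.minAreaRect(cn);print(r)
P=[plane("top",p,.05) for p in cv2.boxPoints(r)];print(np.round(P,4))
g=t.max(2)
c,st,_=blob(g<60,(392,216));print('well',c,st,plane("top",c,.052))
A=cv2.resize(t[185:265,355:475],None,fx=5,fy=5,interpolation=2)
B=cv2.resize(t[190:235,220:280],None,fx=4,fy=4,interpolation=2);C=cv2.resize(s[255:310,205:265],None,fx=4,fy=4,interpolation=2)
o=np.zeros((400+220,600,3),np.uint8);o[:400]=A;o[400:580,:240]=B;o[400:620,240:480]=C
cv2.imwrite("pics/crop.png",cv2.resize(o[:600],None,fx=1,fy=1))
E
```

```text
box? (array([0.43173396, 0.01878425, 0.35540249]), np.float64(0.11099478903954946))
box? (array([0.34931104, 0.08063389, 0.27967006]), np.float64(0.16616850139735526))
boxtop z.2 [0.478 0.041 0.2  ]
boxtop z.2 [ 0.504 -0.246  0.2  ]
boxtop z.2 [ 0.297 -0.265  0.2  ]
boxtop z.2 [0.269 0.021 0.2  ]
[410.54592186 220.65935572] [ 366  189   97   65 2918]
((414.35833740234375, 221.23080444335938), (89.92112731933594, 49.31519317626953), 11.449337005615234)
[[ 0.5885 -0.0117  0.05  ]
 [ 0.697  -0.032   0.05  ]
 [ 0.661  -0.2297  0.05  ]
 [ 0.5527 -0.208   0.05  ]]
well [391.68228106 216.16700611] [380 204  25  25 491] [ 0.63465395 -0.06922428  0.052     ]
```

View pics/crop.png

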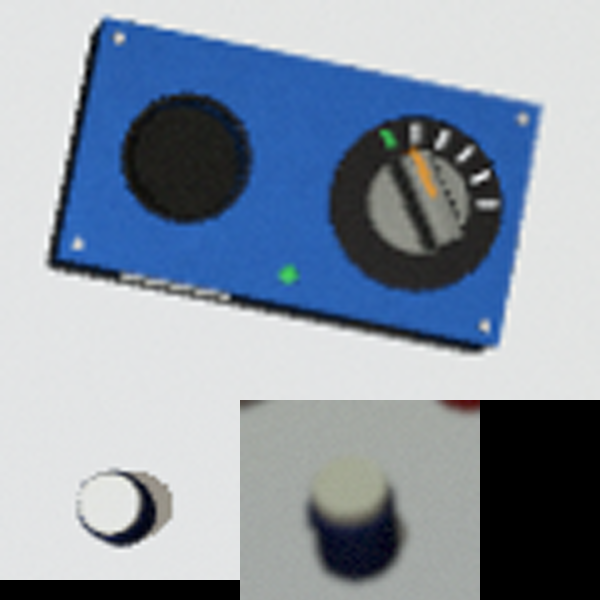

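The crop confirms the choice: cream cap and dark-blue body. The mixer's yaw is about -10.3°, and the pointer rests on green.

Run:
```python
from h import *
t=cv2.imread("pics/top0.png");s=cv2.imread("pics/scene0.png")
for a,b in[((376,217),(342,288)),((452,132),(490,277))]: print('box',tri(a,b))
print('cap eye',plane("top",(247.2,215.8),.05),plane("scene",(232.6,276.7),.05),tri((232.6,276.7),(247.2,215.8)))
# dark body silhouettes
h=cv2.cvtColor(t,cv2.COLOR_BGR2HSV)
c,st,m=blob(h[...,2]<110,(251,220));print('dark top',c,st)
h2=cv2.cvtColor(s,cv2.COLOR_BGR2HSV);c,st,m=blob((h2[...,2]<100)&(h2[...,0]>105)&(h2[...,0]<135)&(h2[...,1]>90),(233,290));print('dark scene',c,st)
for n,uv,z in[("top",(286,252.5),.052),("top",(236,284),.058),("top",(279,313),.046),("top",(297,202),.05),("top",(231,171),.05)]:print(plane(n,uv,z).round(3))
# reproject pot circles to check
def proj(n,X):
    m=bot.camera_model(n);R=np.array(m["R"]);p,_=cv2.projectPoints(np.float64(X).reshape(-1,1,3),cv2.Rodrigues(R)[0],np.float64(m["t"]),np.array(m["intrinsics"]),np.float64([m["k1"],0,0,0]));return p[:,0]
a=np.linspace(0,6.28,40);C=plane("top",(247.2,215.8),.05)[:2]
for n in("top","scene"):
  for r,z in((.02,0),(.02,.042),(.0175,.05)):
    p=proj(n,np.c_[C[0]+r*np.cos(a),C[1]+r*np.sin(a),0*a+z]);print(n,z,p.min(0).round(1),p.max(0).round(1))
```

```text
box (array([0.47414963, 0.03829329, 0.1452262 ]), np.float64(0.0047533349074725065))
box (array([ 0.50276671, -0.26175539,  0.14982344]), np.float64(0.002628858514301483))
cap eye [0.62972143 0.25268607 0.05      ] [0.62526982 0.25250999 0.05      ] (array([0.62867955, 0.25201185, 0.04711279]), np.float64(0.003475403047911038))
dark top [253.26966292 219.08988764] [241 208  18  18  89]
dark scene [233.94174757 290.98058252] [223 283  21  16 206]
[0.549 0.163 0.052]
[0.477 0.272 0.058]
[0.415 0.176 0.046]
[0.663 0.142 0.05 ]
[0.731 0.293 0.05 ]
top 0 [242.1 209.6] [259.1 226.7]
top 0.042 [239.  207.4] [256.6 225. ]
top 0.05 [239.5 208. ] [254.9 223.6]
scene 0 [222.7 283.9] [243.9 300.8]
scene 0.042 [220.3 269.8] [242.1 286.9]
scene 0.05 [221.2 268.1] [240.4 283. ]
```

```bash
cat >> h.py <<'E'
def go(x,y,z,yaw):
    """tool-frame shift (cm) and turn (deg) to a TCP pose pointing down with tool x at the yaw"""
    from scipy.spatial.transform import Rotation as Ro
    s=bot.read_state();R=np.array(s["tcp_rot"])
    T=Ro.from_euler("z",yaw,degrees=True).as_matrix()@np.diag([1,-1,-1.])
    print((R.T@(np.array([x,y,z])-s["position"])*100).round(2),Ro.from_matrix(R.T@T).as_rotvec(degrees=True).round(1))
E
python3 -c "
from h import *
go(.628,.2525,.26,26.4);go(.628,.2525,.12,26.4)"
```

```text
[ 67.47 -57.2   -5.66] [-0.1 -0.  -0.1]
[ 67.46 -57.17   8.34] [-0.1 -0.  -0.1]
```

>>> apply_moves(
  steps=[
    [[0, 0, -5.7, 0, 0, 0, 0.7], [67.5, -57.2, -5.7, 0, 0, 0, 0.7], [67.5, -57.2, -5.7, 0, 0, 0, 0.7], [67.5, -57.2, -5.7, 0, 0, 0, 0.7], [67.5, -57.2, -5.7, 0, 0, 0, 0.7], [67.5, -57.2, -5.7, 0, 0, 0, 0.7], [67.5, -57.2, -5.7, 0, 0, 0, 0.7], [67.5, -57.2, -5.7, 0, 0, 0, 0.7], [67.5, -57.2, -5.7, 0, 0, 0, 0.7], [67.5, -57.2, -5.7, 0, 0, 0, 0.7], [67.5, -57.2, -5.7, 0, 0, 0, 0.7], [67.5, -57.2, -5.7, 0, 0, 0, 0.7], [67.5, -57.2, -5.7, 0, 0, 0, 0.7], [67.5, -57.2, -5.7, 0, 0, 0, 0.7], [67.5, -57.2, -5.7, 0, 0, 0, 0.7], [67.5, -57.2, -5.7, 0, 0, 0, 0.7], [67.5, -57.2, -5.7, 0, 0, 0, 0.7], [67.5, -57.2, -5.7, 0, 0, 0, 0.7], [67.5, -57.2, 8.3, 0, 0, 0, 0.7], [67.5, -57.2, 8.3, 0, 0, 0, 0.7]],
  ],
)

```text
time_s: 2.6
position: [0.6293, 0.2503, 0.1355]
tcp_rot: [[0.897, 0.442, 0.004], [0.442, -0.897, 0.0], [0.003, 0.001, -1.0]]
force: [0.1, 0.4, -0.5]
opening: 0.851
grasp_force: 0.0
```

Run:
```python
from h import *
go(.628,.2525,.040,26.4)
t=bot.capture("top");s=bot.capture("scene")
o=np.hstack([cv2.resize(t[150:280,180:310],(400,400)),cv2.resize(s[210:340,165:295],(400,400))]);cv2.imwrite("pics/a.png",o)
```

```text
[-0.05 -0.27  9.55] [ 0.1 -0.2 -0.2]
```

View pics/a.png

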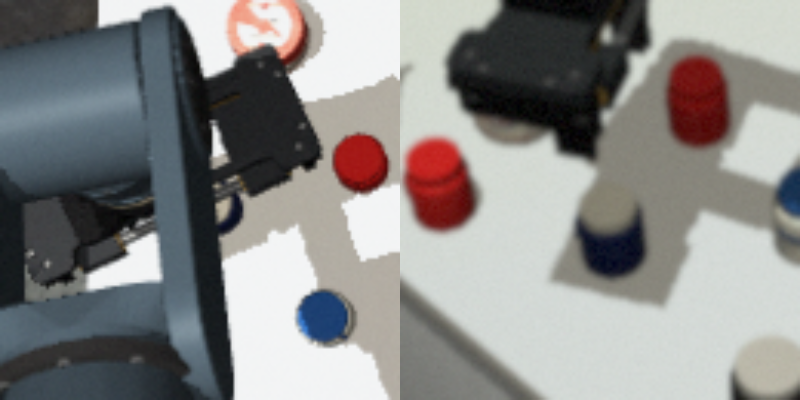

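The gripper is above the cobalt pot (top crop (230,215), scene crop (610,230)) and its closing line is clear of the red and blue-capped pots. I'm going down.

>>> apply_moves(
  steps=[
    [[0, 0, 0, 0, 0, 0, 0.7], [0, 0, 0, 0, 0, 0, 0.7]],
  ],
)

```text
time_s: 2.95
position: [0.6311, 0.2522, 0.1389]
tcp_rot: [[0.896, 0.443, 0.007], [0.443, -0.896, 0.002], [0.007, 0.002, -1.0]]
force: [-0.8, 0.3, 0.3]
opening: 0.848
grasp_force: 0.0
```

```bash
python3 -c "
from h import *
print(bot.read_state()['position']);go(.628,.2525,.040,26.4)"
```

```text
[0.63114953 0.25215584 0.13894674]
[-0.34 -0.19  9.89] [ 0.1 -0.4 -0.1]
```

>>> apply_moves(
  steps=[
    [[-0.3, -0.2, 5, 0, -0.4, 0, 0.7], [-0.3, -0.2, 8, 0, -0.4, 0, 0.7], [-0.3, -0.2, 9.9, 0, -0.4, 0, 0.7], [-0.3, -0.2, 9.9, 0, -0.4, 0, 0.7], [-0.3, -0.2, 9.9, 0, -0.4, 0, -0.4], [-0.3, -0.2, 9.9, 0, -0.4, 0, -0.4], [-0.3, -0.2, 9.9, 0, -0.4, 0, -0.4], [-0.3, -0.2, 9.9, 0, -0.4, 0, -0.4], [-0.3, -0.2, 9.9, 0, -0.4, 0, -0.4]],
  ],
)

```text
time_s: 4.08
position: [0.6249, 0.2525, 0.036]
tcp_rot: [[0.896, 0.444, -0.006], [0.444, -0.896, -0.003], [-0.007, 0.0, -1.0]]
force: [0.2, 0.1, -0.4]
opening: 0.374
grasp_force: 0.0
```

Run:
```python
from h import *
s=bot.capture("scene");t=bot.capture("top")
o=np.hstack([cv2.resize(t[150:280,180:310],(400,400)),cv2.resize(s[210:340,165:295],(400,400))]);cv2.imwrite("pics/b.png",o)
st=bot.read_state();print(st['position'],st['opening'],st['grasp_force'],st['joint_positions'])
```

```text
[0.62485546 0.25253054 0.03593868] 0.3247151032045149 0.0 [12.57272067 45.58898983 80.90589705 -0.11838473 53.8963094  76.29830716]
```

View pics/b.png

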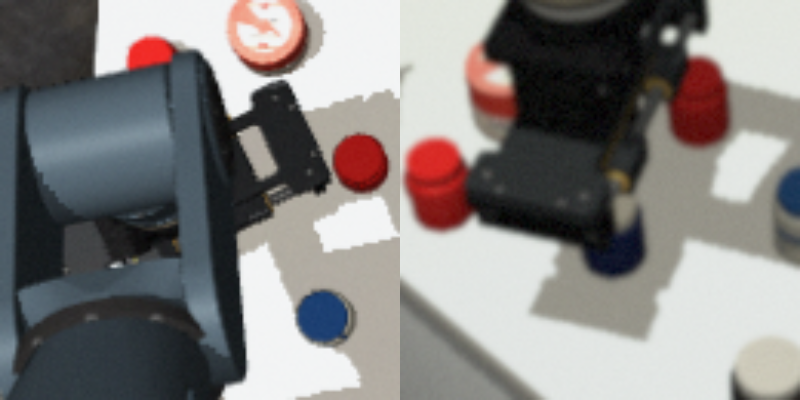

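```bash
cat >> h.py <<'E'
def proj(n,X):
    m=bot.camera_model(n);R=np.array(m["R"]);p,_=cv2.projectPoints(np.float64(X).reshape(-1,1,3),cv2.Rodrigues(R)[0],np.float64(m["t"]),np.array(m["intrinsics"]),np.float64([m["k1"],0,0,0]));return p[:,0]
E
python3 - <<'E'
from h import *
st=bot.read_state();print(st['position'],st['opening'],st['grasp_force'],st['force'])
P=np.array(st['position']);R=np.array(st['tcp_rot'])
L=[[0,0,0],[0,.015,.011],[0,-.015,.011],[.0095,.015,.011],[-.0095,.015,.011]]
s=bot.capture("scene");x0,y0,f=185,215,8
o=cv2.resize(s[y0:y0+75,x0:x0+100],None,fx=f,fy=f,interpolation=2);o=cv2.convertScaleAbs(o,alpha=2)
for l,c in zip(L,[(0,255,0),(255,0,255),(0,255,255),(255,255,0),(255,255,0)]):
    p=(proj("scene",P+R@l)[0]+.5-(x0,y0))*f;cv2.circle(o,tuple(int(v) for v in p),4,c,-1)
cv2.imwrite("pics/c.png",o)
E
```

```text
[0.62485546 0.25253054 0.03593868] 0.3247151032045149 0.0 [-0.41357619  0.21703658 -0.23737332]
```

View pics/c.png

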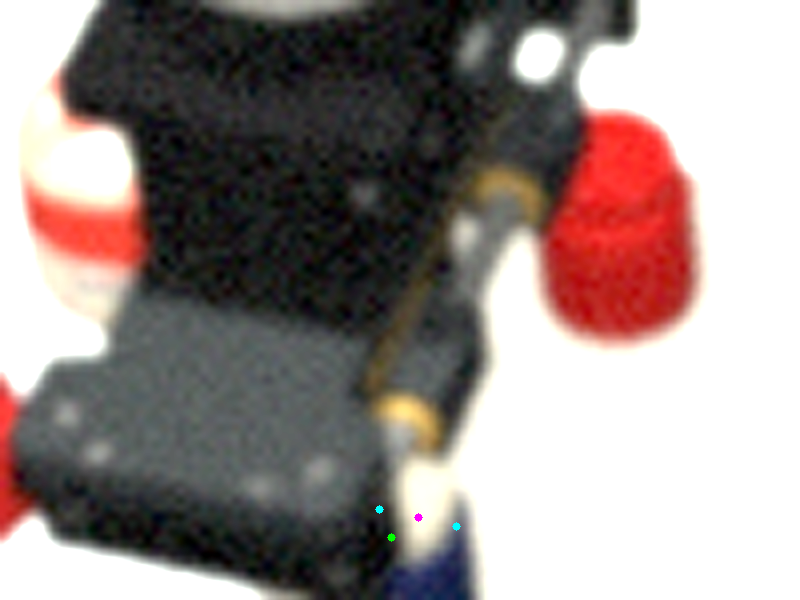

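>>> apply_moves(
  steps=[
    [[0, 0, 0, 0, 0, 0, -0.4], [0, 0, 0, 0, 0, 0, -0.4]],
  ],
)

```text
time_s: 4.47
position: [0.6248, 0.2525, 0.0359]
tcp_rot: [[0.896, 0.444, -0.006], [0.444, -0.896, -0.003], [-0.007, -0.0, -1.0]]
force: [0.7, -0.3, 0.1]
opening: 0.302
grasp_force: 0.0
```

Run:
```python
from h import *
s=bot.capture("scene");x0,y0,f=195,240,8
o=cv2.resize(s[y0:y0+70,x0:x0+75],None,fx=f,fy=f,interpolation=2);o=cv2.convertScaleAbs(o,alpha=3)
cv2.imwrite("pics/d.png",o)
```

```text
(no output)
```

View pics/d.png

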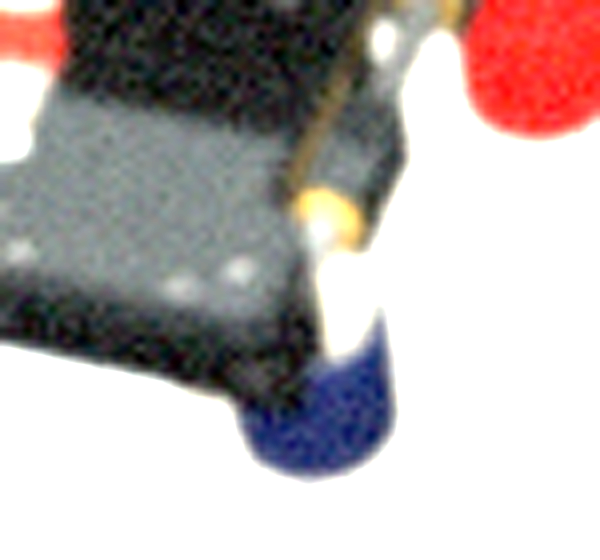

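Run:
```python
from h import *
from scipy.optimize import least_squares
st=bot.read_state();P=np.array(st['position']);R=np.array(st['tcp_rot'])
def res(p):
    x,b,h=p
    return np.r_[proj("top",P+R@[x,b,-h])[0]-(272.6,194.9),proj("scene",P+R@[x,-b,-h])[0]-(216,265)]
r=least_squares(res,[0,.08,.08]);print(r.x,r.fun)
def planex(n,uv,x):
    o,d=ray(n,uv);o=R.T@(o-P);d=R.T@d;return o+d*(x-o[0])/d[0]
for uv in[(236.3,266.9),(248,238.8)]:print([planex("scene",uv,x).round(3).tolist() for x in(0,-.015,-.03)])
for X in([0,.013,.011],[0,-.013,.011],[0,.013,-.008],[0,-.013,-.008],[0,.013,-.05],[0,-.013,-.05]):print(X,proj("scene",P+R@X).round(1),proj("top",P+R@X).round(1))
```

```text
[-0.00755399  0.07585828  0.13713154] [ 0.4148555   3.54875209 -2.80739509 -0.17041362]
[[0.0, 0.02, -0.019], [-0.015, -0.01, -0.059], [-0.03, -0.041, -0.098]]
[[0.0, 0.087, -0.025], [-0.015, 0.053, -0.064], [-0.03, 0.02, -0.104]]
[0, 0.013, 0.011] [[236.4 280.1]] [[254.1 216.7]]
[0, -0.013, 0.011] [[231.6 290.7]] [[243.8 221.6]]
[0, 0.013, -0.008] [[235.5 273.6]] [[252.8 215.8]]
[0, -0.013, -0.008] [[230.6 284.3]] [[242.4 220.7]]
[0, 0.013, -0.05] [[233.3 258.7]] [[249.9 213.6]]
[0, -0.013, -0.05] [[228.2 269.5]] [[239.1 218.7]]
```

>>> apply_moves(
  steps=[
    [[0, 0, 0, 0, 0, 0, -0.7], [0, 0, 0, 0, 0, 0, -0.7], [0, 0, 0, 0, 0, 0, -0.7]],
  ],
)

```text
time_s: 4.9
position: [0.6249, 0.2525, 0.0359]
tcp_rot: [[0.896, 0.444, -0.006], [0.444, -0.896, -0.003], [-0.007, 0.0, -1.0]]
force: [-0.7, -0.0, 0.4]
opening: 0.159
grasp_force: 0.0
```

Run:
```python
from h import *
s=bot.capture("scene");h2=cv2.cvtColor(s,cv2.COLOR_BGR2HSV);c,st,m=blob((h2[...,2]<100)&(h2[...,0]>105)&(h2[...,0]<135)&(h2[...,1]>90),(233,290));print('dark scene',c,st)
st=bot.read_state();print(st['opening'],st['grasp_force'])
```

```text
dark scene [235.19186047 291.83139535] [226 283  18  16 172]
0.15746919673627666 0.0
```

```bash
python3 -c "
from h import *
cv2.imwrite('pics/n1.png',bot.capture('scene'))"
```

>>> apply_moves(
  steps=[
    [[0, 0, 0, 0, 0, 0, 0.2], [0, 0, 0, 0, 0, 0, 0.2], [0, 0, 0, 0, 0, 0, 0.2], [0, 0, 0, 0, 0, 0, 0.2]],
  ],
)

```text
time_s: 5.5
position: [0.6248, 0.2525, 0.036]
tcp_rot: [[0.896, 0.444, -0.006], [0.444, -0.896, -0.003], [-0.007, -0.0, -1.0]]
force: [-0.4, 0.7, 0.3]
opening: 0.519
grasp_force: 0.0
```

Run:
```python
from h import *
b=bot.capture('scene');cv2.imwrite('pics/n2.png',b);a=cv2.imread('pics/n1.png')
print(bot.read_state()['opening'],bot.read_state()['position'])
x0,y0=195,240
o=[cv2.resize(cv2.convertScaleAbs(i[y0:y0+70,x0:x0+57],alpha=4,beta=20),None,fx=7,fy=7,interpolation=2) for i in(a,b)]
cv2.imwrite('pics/e.png',np.hstack(o))
```

```text
0.5490064461831216 [0.62484029 0.25253934 0.03594201]
```

View pics/e.png

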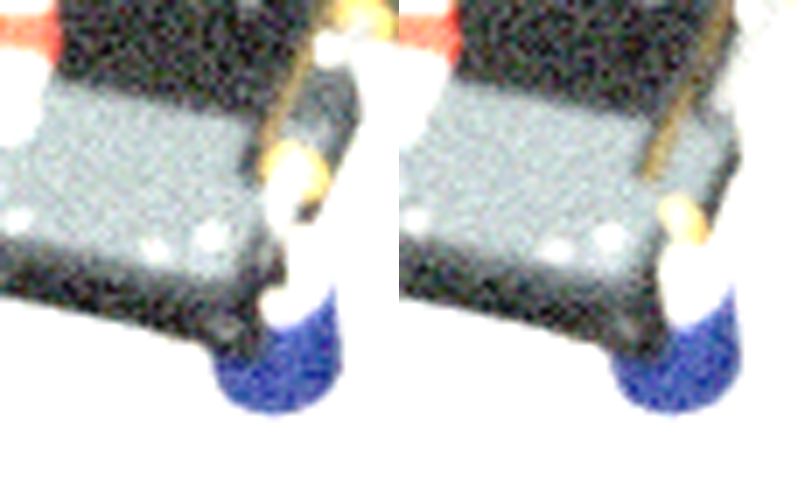

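Run:
```python
from h import *
from scipy.optimize import least_squares
st=bot.read_state();P=np.array(st['position']);R=np.array(st['tcp_rot'])
for a,b in(((237.1,264.3),(247,241.4)),((236.3,266.9),(248,238.8))):
    f=lambda p:np.r_[proj("scene",P+R@[p[0],-p[1],-p[2]])[0]-a,proj("scene",P+R@[p[0],p[1],-p[2]])[0]-b]
    r=least_squares(f,[0,.03,.05]);print(r.x.round(4),r.fun.round(2))
```

```text
[-0.0249  0.0268  0.0881] [-0.28 -0.13  0.28  0.13]
[-0.0252  0.0327  0.0884] [-0.52 -0.24  0.54  0.25]
```

>>> apply_moves(
  steps=[
    [[0, 0, 0, 0, 0, 0, 0.6], [0, 0, 0, 0, 0, 0, 0.6], [0, 0, 0.5, 0, 0, 0, 0.6], [0, 0, 1.0, 0, 0, 0, 0.6], [0, 0, 1.5, 0, 0, 0, 0.6], [0, 0, 1.5, 0, 0, 0, 0.6]],
  ],
)

```text
time_s: 6.3
position: [0.6242, 0.2524, 0.0201]
tcp_rot: [[0.896, 0.444, -0.008], [0.444, -0.896, -0.003], [-0.008, -0.0, -1.0]]
force: [-0.0, -0.1, -0.1]
opening: 0.797
grasp_force: 0.0
```

Run:
```python
from h import *
b=bot.capture('scene');cv2.imwrite('pics/n3.png',b)
s=bot.read_state();print(s['position'],s['force'],s['opening'],s['joint_positions'])
h2=cv2.cvtColor(b,cv2.COLOR_BGR2HSV);c,st,m=blob((h2[...,2]<100)&(h2[...,0]>105)&(h2[...,0]<135)&(h2[...,1]>90),(233,290));print(c,st)
```

```text
[0.62447632 0.25245058 0.02048949] [-0.01772868 -0.37502349 -0.22023423] 0.7968331553804918 [12.57264754 46.80103204 81.22244727 -0.11951855 52.41147767 76.30272184]
[238.14912281 290.90350877] [232 282  12  17 114]
```

>>> apply_moves(
  steps=[
    [[0, 0, 0, 0, 0, 0, -0.4], [0, 0, 0, 0, 0, 0, -0.4], [0, 0, 0, 0, 0, 0, -0.4], [0, 0, 0, 0, 0, 0, -0.4], [0, 0, 0, 0, 0, 0, -0.4], [0, 0, 0, 0, 0, 0, -0.4], [0, 0, 0, 0, 0, 0, -0.4]],
  ],
)

```text
time_s: 7.22
position: [0.6251, 0.2523, 0.0211]
tcp_rot: [[0.896, 0.444, -0.006], [0.444, -0.896, -0.003], [-0.007, 0.0, -1.0]]
force: [1.1, -1.7, 0.9]
opening: 0.42
grasp_force: 30.0
```

>>> apply_moves(
  steps=[
    [[0, 0, -2, 0, 0, 0, -0.6], [0, 0, -5, 0, 0, 0, -0.6], [0, 0, -8, 0, 0, 0, -0.6], [0, 0, -10, 0, 0, 0, -0.6], [0, 0, -10, 0, 0, 0, -0.6]],
  ],
)

```text
time_s: 7.85
position: [0.6268, 0.2535, 0.1239]
tcp_rot: [[0.896, 0.444, -0.001], [0.444, -0.896, -0.002], [-0.002, 0.001, -1.0]]
force: [0.3, -0.0, -2.5]
opening: 0.42
grasp_force: 30.0
```

Run:
```python
from h import *
s=bot.read_state();print(s['position'],s['force'],s['opening'],s['grasp_force'])
b=bot.capture('scene');cv2.imwrite('pics/n4.png',b)
h2=cv2.cvtColor(b,cv2.COLOR_BGR2HSV);c,st,m=blob((h2[...,2]<100)&(h2[...,0]>105)&(h2[...,0]<135)&(h2[...,1]>90),(233,255));print(c,st)
P=s['position']
a=np.linspace(0,6.28,40)
for z in(.08,.10,.12):
    p=proj("scene",np.c_[.628+.02*np.cos(a),.2525+.02*np.sin(a),0*a+z]);print(z,p.min(0).round(1),p.max(0).round(1))
go(.6344,-.0692,.135,26.4)
```

```text
[0.62682233 0.25353933 0.12390973] [ 0.28756895 -0.01727055 -2.52549273] 0.4200097056724705 29.999214112758636
[229.27040816 255.90306122] [219 245  19  19 196]
0.08 [218.8 256.8] [241.2 274. ]
0.1 [217.6 249.5] [240.3 266.7]
0.12 [216.3 242. ] [239.4 259.3]
[-13.53  29.28  -1.21] [ 0.   0.3 -0. ]
```

>>> apply_moves(
  steps=[
    [[-2, 5, -1.2, 0, 0, 0, -0.6], [-4.5, 10, -1.2, 0, 0, 0, -0.6], [-7, 15, -1.2, 0, 0, 0, -0.6], [-9.3, 20, -1.2, 0, 0, 0, -0.6], [-11.6, 25, -1.2, 0, 0, 0, -0.6], [-13.5, 29.3, -1.2, 0, 0, 0, -0.6], [-13.5, 29.3, -1.2, 0, 0, 0, -0.6], [-13.5, 29.3, -1.2, 0, 0, 0, -0.6]],
  ],
)

```text
time_s: 8.9
position: [0.6334, -0.069, 0.1327]
tcp_rot: [[0.896, 0.443, -0.009], [0.443, -0.896, -0.002], [-0.009, -0.003, -1.0]]
force: [-0.5, 0.2, -1.2]
opening: 0.421
grasp_force: 30.0
```

Run:
```python
from h import *
s=bot.read_state();P=s['position'];print(P,s['force'],s['opening'],s['grasp_force'])
b=bot.capture('scene');t=bot.capture('top');cv2.imwrite('pics/n5.png',b);cv2.imwrite('pics/n5t.png',t)
go(.6344,-.0692,.135,26.4)
X=proj("scene",[[.634,-.069,.13],[.634,-.069,.052]]);print(X)
x,y=X[0].astype(int)
A=cv2.resize(cv2.convertScaleAbs(b[y-60:y+60,x-60:x+60],alpha=2.5),(480,480),interpolation=2)
T=cv2.resize(cv2.convertScaleAbs(t[160:260,350:430],alpha=2),(320,400),interpolation=2)
o=np.zeros((480,800,3),np.uint8);o[:,:480]=A;o[:400,480:]=T;cv2.imwrite('pics/f.png',o)
```

```text
[ 0.63338836 -0.06904147  0.13270414] [-0.4635134  0.2209652 -1.176903 ] 0.42094333707167947 29.999409914016724
[ 0.    0.13 -0.19] [-0.1  0.5  0. ]
[[343.15223595 155.91561412]
 [341.54893947 184.63415672]]
```

View pics/f.png

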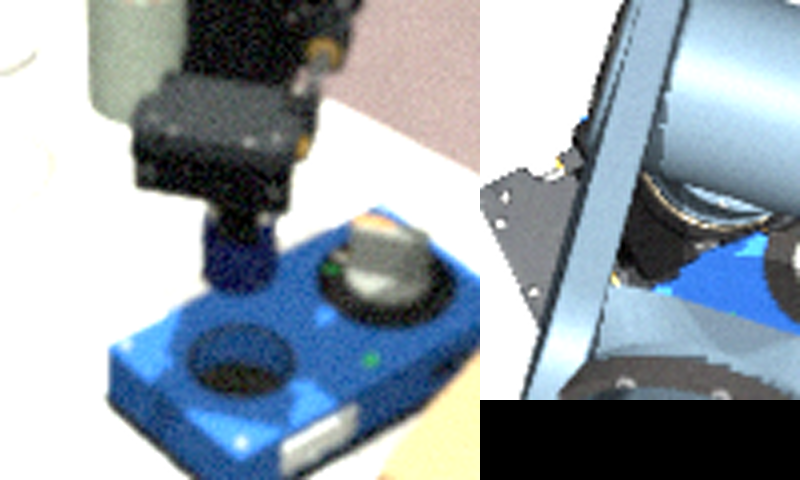

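The pot hangs upright in the fingers directly over the well (pot at crop (240,250), hole at (240,360)). I'll check the lateral offset numerically.

Run:
```python
from h import *
b=cv2.imread('pics/n5.png');t0=cv2.imread('pics/scene0.png')
h=cv2.cvtColor(b,cv2.COLOR_BGR2HSV);v=b.max(2)
m=(h[...,0]>105)&(h[...,0]<135)&(h[...,1]>90)&(v<70);m[:,:325]=0;m[:,365:]=0;m[:130]=0;m[172:]=0
c,st,_=blob(m,(343,155));print('body',c,st)
a=np.linspace(0,6.28,60);W=(.6344,-.0692)
for z,r in((.112,.02),(.154,.02)):
    p=proj("scene",np.c_[W[0]+r*np.cos(a),W[1]+r*np.sin(a),0*a+z]);print(z,p.min(0).round(1),p.max(0).round(1))
k=b.max(2);m=(k<80);m[:172]=0;m[:,:320]=0;m[:,364:]=0
# rim in first picture
v=t0.max(2);m=(v<75).astype(np.uint8);c,st,mm=blob(m,(343,184));print('rim',c,st)
for r in(.026,.028,.030):
    p=proj("scene",np.c_[W[0]+r*np.cos(a),W[1]+r*np.sin(a),0*a+.052]);print(r,p.min(0).round(1),p.max(0).round(1))
```

```text
body [343.25172414 161.47931034] [333 151  22  21 290]
0.112 [332.8 156.3] [352.5 169.1]
0.154 [333.5 140.1] [353.7 152.9]
rim [342.815  185.0725] [330 176  27  19 400]
0.026 [329.1 176.2] [353.8 193. ]
0.028 [328.1 175.6] [354.8 193.7]
0.03 [327.2 175. ] [355.8 194.3]
```

>>> apply_moves(
  steps=[
    [[-0.1, 0.2, 2, -0.1, 0.5, 0, -0.6], [-0.1, 0.2, 4, -0.1, 0.5, 0, -0.6], [-0.1, 0.2, 5.5, -0.1, 0.5, 0, -0.6], [-0.1, 0.2, 6.5, -0.1, 0.5, 0, -0.6], [-0.1, 0.2, 7.3, -0.1, 0.5, 0, -0.6], [-0.1, 0.2, 7.9, -0.1, 0.5, 0, -0.6], [-0.1, 0.2, 7.9, -0.1, 0.5, 0, -0.6]],
  ],
)

```text
time_s: 9.88
position: [0.6338, -0.0721, 0.0546]
tcp_rot: [[0.896, 0.444, 0.002], [0.444, -0.896, -0.001], [0.001, 0.001, -1.0]]
force: [-0.1, 0.1, -2.2]
opening: 0.423
grasp_force: 30.0
```

>>> apply_moves(
  steps=[
    [[0.05, -0.2, 0, 0, 0, 0, -0.6], [0.05, -0.2, 0.4, 0, 0, 0, -0.6], [0.05, -0.2, 0.7, 0, 0, 0, -0.6], [0.05, -0.2, 0.7, 0, 0, 0, -0.6]],
  ],
)

```text
time_s: 10.38
position: [0.6333, -0.0701, 0.0475]
tcp_rot: [[0.896, 0.444, 0.002], [0.444, -0.896, -0.001], [0.001, 0.001, -1.0]]
force: [0.6, -0.7, -1.5]
opening: 0.421
grasp_force: 30.0
```

>>> apply_moves(
  steps=[
    [[0, 0, 0.1, 0, 0, 0, -0.6], [0, 0, 0.1, 0, 0, 0, 0.1], [0, 0, 0.1, 0, 0, 0, 0.1], [0, 0, 0.1, 0, 0, 0, 0.3], [0, 0, 0.1, 0, 0, 0, 0.3], [0, 0, -3, 0, 0, 0, 0.3], [0, 0, -7, 0, 0, 0, 0.3], [0, 0, -10, 0, 0, 0, 0.3], [0, 0, -10, 0, 0, 0, 0.3]],
  ],
)

```text
time_s: 11.5
position: [0.6354, -0.0706, 0.1508]
tcp_rot: [[0.896, 0.444, 0.009], [0.444, -0.896, -0.003], [0.007, 0.006, -1.0]]
force: [-0.5, 0.6, -1.2]
opening: 0.651
grasp_force: 0.0
```

Run:
```python
from h import *
s=bot.read_state();print(s['position'],s['force'],s['opening'],s['grasp_force'])
b=bot.capture('scene');cv2.imwrite('pics/n6.png',b)
# cap: bright low-saturation blob near well
h=cv2.cvtColor(b,cv2.COLOR_BGR2HSV)
m=(h[...,1]<90)&(h[...,2]>90);m[:, :325]=0;m[:,362:]=0;m[:165]=0;m[200:]=0
c,st,_=blob(m,(343,176));print('cap',c,st)
a=np.linspace(0,6.28,60);W=(.6344,-.0692)
p=proj("scene",np.c_[W[0]+.0175*np.cos(a),W[1]+.0175*np.sin(a),0*a+.076]);print('expected',p.min(0).round(1),p.max(0).round(1),p.mean(0))
go(.6155,-.1716,.14,23.45)
```

```text
[ 0.63544338 -0.07061187  0.15081989] [-0.4960351   0.63933587 -1.15005188] 0.6505687681554035 0.0
cap [341.29655172 176.3862069 ] [334 171  16  12 145]
expected [333.5 170.4] [350.4 181.6] [341.83546789 175.89658057]
[-6.15  8.27  0.89] [ 0.2 -0.2  2.9]
```

The pot stands in the well: its cap is at (341,176), where (342,176) was expected. Now the selector.

>>> apply_moves(
  steps=[
    [[-3, 4, 0.5, 0, 0, 2.9, 0.1], [-6.1, 8.3, 0.9, 0.2, -0.2, 2.9, 0.1], [-6.1, 8.3, 0.9, 0.2, -0.2, 2.9, 0.1], [-6.1, 8.3, 4, 0.2, -0.2, 2.9, 0.1], [-6.1, 8.3, 6, 0.2, -0.2, 2.9, 0.1], [-6.1, 8.3, 7, 0.2, -0.2, 2.9, 0.1], [-6.1, 8.3, 7, 0.2, -0.2, 2.9, 0.1]],
  ],
)

```text
time_s: 12.42
position: [0.6149, -0.1704, 0.0766]
tcp_rot: [[0.917, 0.398, -0.005], [0.398, -0.917, 0.002], [-0.004, -0.004, -1.0]]
force: [0.6, -0.2, 0.6]
opening: 0.551
grasp_force: 0.0
```

Run:
```python
from h import *
s=bot.read_state();print(s['position'],s['force'],s['opening'])
go(.6155,-.1716,.041,23.45)
b=bot.capture('scene');cv2.imwrite('pics/n7.png',b)
x,y=proj("scene",[[.6155,-.1716,.09]])[0];print(x,y)
x,y=int(x),int(y)
cv2.imwrite('pics/g.png',cv2.resize(cv2.convertScaleAbs(b[y-40:y+35,x-60:x+40],alpha=2.5),None,fx=8,fy=8,interpolation=2))
```

```text
[ 0.61487632 -0.17044867  0.07660278] [ 0.61552133 -0.24735342  0.56327298] 0.5514761291602308
[0.02 0.15 3.56] [-0.2  0.2  0. ]
379.53968983396726 151.3080217241668
```

View pics/g.png

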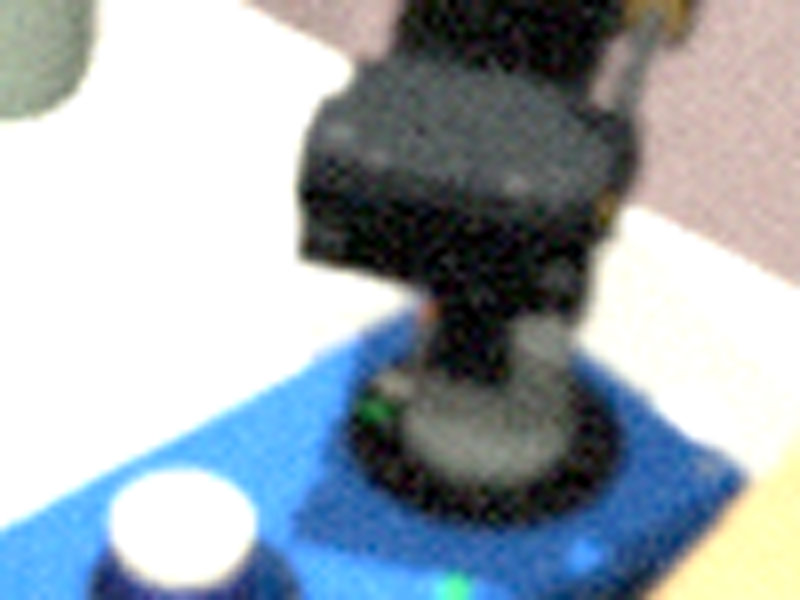

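The fingers straddle the bar: the near finger is at (475,340), between the orange end (430,310) and the grey end (545,330). The pot sits in the well at (180,530). I'll check the fingertip height from the tip pixel.

Run:
```python
from h import *
s=bot.read_state();P=np.array(s['position']);R=np.array(s['tcp_rot'])
for yt in(-.024,-.034):
  for zt in(-.03,-.02,-.01,0,.011): print(yt,zt,proj("scene",P+R@[0,yt,zt]).round(1))
```

```text
-0.024 -0.03 [[377.3 151.8]]
-0.024 -0.02 [[376.9 155.5]]
-0.024 -0.01 [[376.5 159.1]]
-0.024 0 [[376.2 162.8]]
-0.024 0.011 [[375.8 166.7]]
-0.034 -0.03 [[376.2 154.6]]
-0.034 -0.02 [[375.8 158.4]]
-0.034 -0.01 [[375.4 162. ]]
-0.034 0 [[375.  165.7]]
-0.034 0.011 [[374.6 169.6]]
```

>>> apply_moves(
  steps=[
    [[0.1, 0.1, 1, 0, 0, 0, 0.1], [0.1, 0.1, 2, 0, 0, 0, 0.1], [0.1, 0.1, 2.5, 0, 0, 0, 0.1], [0.1, 0.1, 2.8, 0, 0, 0, 0.1], [0.1, 0.1, 2.8, 0, 0, 0, 0.1]],
  ],
)

```text
time_s: 13.1
position: [0.6168, -0.172, 0.0497]
tcp_rot: [[0.917, 0.398, -0.003], [0.398, -0.917, 0.001], [-0.002, -0.002, -1.0]]
force: [0.0, 0.5, -0.4]
opening: 0.549
grasp_force: 0.0
```

>>> apply_moves(
  steps=[
    [[0, 0, 0.3, 0, 0, 0, 0.1], [0, 0, 0.5, 0, 0, 0, 0.1], [0, 0, 0.5, 0, 0, 0, -0.4], [0, 0, 0.5, 0, 0, 0, -1], [0, 0, 0.5, 0, 0, 0, -1], [0, 0, 0.5, 0, 0, 0, -1], [0, 0, 0.5, 0, 0, 0, -1], [0, 0, 0.5, 0, 0, 0, -1], [0, 0, 0.5, 0, 0, 0, -1]],
  ],
)

```text
time_s: 14.22
position: [0.6171, -0.1723, 0.045]
tcp_rot: [[0.917, 0.398, -0.002], [0.398, -0.917, 0.0], [-0.002, -0.001, -1.0]]
force: [-0.2, -1.3, 0.5]
opening: 0.16
grasp_force: 30.0
```

```bash
python3 -c "
from h import *
s=bot.read_state();print(s['moment'],s['force'],s['grasp_force'],s['opening'])"
```

```text
[-0.2264889  -0.03272493  0.0191355 ] [-0.21704334 -1.31428033  0.50709483] 29.99992716126144 0.16024083104038117
```

>>> apply_moves(
  steps=[
    [[0, 0, 0, 0, 0, 4, -1], [0, 0, 0, 0, 0, 8, -1], [0, 0, 0, 0, 0, 12, -1], [0, 0, 0, 0, 0, 16, -1], [0, 0, 0, 0, 0, 20, -1], [0, 0, 0, 0, 0, 24, -1], [0, 0, 0, 0, 0, 28, -1], [0, 0, 0, 0, 0, 32, -1], [0, 0, 0, 0, 0, 32, -1], [0, 0, 0, 0, 0, 32, -1]],
  ],
)

```text
time_s: 15.48
position: [0.6173, -0.1733, 0.045]
tcp_rot: [[0.989, -0.147, -0.001], [-0.147, -0.989, -0.001], [-0.001, 0.001, -1.0]]
force: [0.2, -5.6, -1.4]
opening: 0.162
grasp_force: 30.0
```

```bash
python3 -c "
from h import *
s=bot.read_state();print(s['moment'],s['force'],s['grasp_force'],s['opening']);R=s['tcp_rot'];print(np.degrees(np.arctan2(R[1][0],R[0][0])));go(.617,-.1723,.045,-44.05)"
```

```text
[-0.81476625  0.05166092  0.13401153] [ 0.17629088 -5.63078446 -1.40429081] 29.999587582424283 0.16235447046513485
-8.461780058254153
[-0.04 -0.1   0.  ] [ 0.1  0.  35.6]
```

>>> apply_moves(
  steps=[
    [[0, 0.05, 0, 0, 0, 4, -1], [0, 0.1, 0, 0, 0, 8, -1], [0, 0.1, 0, 0, 0, 12, -1], [0, 0.1, 0, 0, 0, 16, -1], [0, 0.1, 0, 0, 0, 20, -1], [0, 0.1, 0, 0, 0, 24, -1], [0, 0.1, 0, 0, 0, 28, -1], [0, 0.1, 0, 0, 0, 32, -1], [0, 0.1, 0, 0, 0, 35, -1], [0, 0.1, 0, 0, 0, 35.6, -1], [0, 0.1, 0, 0, 0, 35.6, -1], [0, 0.1, 0, 0, 0, 35.6, -1]],
  ],
)

```text
time_s: 16.98
position: [0.6167, -0.1743, 0.045]
tcp_rot: [[0.719, -0.695, -0.002], [-0.695, -0.719, -0.001], [-0.001, 0.002, -1.0]]
force: [-0.8, -5.6, -0.7]
opening: 0.158
grasp_force: 30.0
```

Run:
```python
from h import *
s=bot.read_state();print(s['moment'],s['force'],s['grasp_force'],s['opening']);R=s['tcp_rot'];print(np.degrees(np.arctan2(R[1][0],R[0][0])))
b=bot.capture('scene');cv2.imwrite('pics/n8.png',b)
h=cv2.cvtColor(b,cv2.COLOR_BGR2HSV)
m=(h[...,1]<90)&(h[...,2]>90);m[:, :325]=0;m[:,362:]=0;m[:165]=0;m[200:]=0
print('cap',blob(m,(343,176))[:2])
m=(h[...,0]>5)&(h[...,0]<22)&(h[...,1]>130)&(h[...,2]>70);m[:120]=0;m[175:]=0;m[:,:350]=0;m[:,410:]=0
n,l,st,c=cv2.connectedComponentsWithStats(m.astype(np.uint8));print([(c[i].round(1),st[i,4]) for i in range(1,n) if st[i,4]>2])
for a in(-34,-44,-54): a=np.radians(a);print(proj("scene",[[.6155+.02*np.cos(a),-.1716+.02*np.sin(a),.09]]))
```

```text
[-0.82559741  0.13491287  0.09428097] [-0.82939283 -5.56442334 -0.72829584] 29.999671764671803 0.15811108182277664
-44.06346258059919
cap (array([341.40594059, 176.31683168]), array([333, 170,  18,  14, 202], dtype=int32))
[(array([379.8, 148.3]), np.int32(10))]
[[376.51502601 145.57426067]]
[[378.08194842 145.42352643]]
[[379.69172493 145.4498592 ]]
```

```bash
python3 -c "
from rig import bot
print(bot.hand_in())"
```

```text
the job is handed in; nothing more can be done
None
```

I handed the job in with the cobalt pot standing in the well, let go, and the gripper holding the selector at about the third stop (turned about 67.5° from rest, 30 N grip); the judge returned no verdict, and I did not re-measure the other pots at the end.

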